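# Unclamp the tube rack on the bench shaker

### The arm

A 6-joint arm with a two-finger parallel gripper is mounted at the origin on the work surface. World frame = base frame: x ahead of the robot, y to its left, z up, the work surface at z = 0. Lengths are in m, angles in rad, forces in N, time in s.
With the tool pointing down it reaches from about 0.3 to 1 m from the base axis. Payload 5.1 kg.
Tool frame: the origin (TCP) lies at the very end of the fingers, on their centre line; the grasp point (between the pads) lies 19 mm behind it (robot.grasp_offset is the distance from the TCP to the grasp point, in m); z points along the fingers, y is the line along which they close (so a half turn about z gives the same grasp; the last joint's range is limited). The gripper opens to 95 mm and grips with 3 to 60 N. Pads are 20 mm wide; open, the fingers measure 119 mm over their backs; the gripper's body (75 mm by 180 mm) begins 59 mm behind the grasp point.
Start: joints at [1.16, 0.124, 1.65, -0, 1.367, -0.083], TCP at [0.209, 0.615, 0.192] pointing down, gripper open.
Joint ranges: [-2.61, 2.61], [-1.02, 2.33], [0.03, 2.71], [-1.35, 4.49], [0.32, 2.68], [-2.91, 2.91]. Speed limits (rad/s): [2.57, 2.57, 3.14, 3.14, 3.14, 3.14].

### API

Orientations are given as a rotation vector (axis times angle).
In Python, from bench import robot, read_camera, calibration, spotter gives the robot as it stands.
- The arm moves only by the tool servo_tool, never from a script. Its argument "rows" is a list of rows, each an object with "hand": the opening, from 0 (shut) to 1 (fully open); "dp": the shift along the tool's x, y, z in m, a list of three; "twist": the turn about the tool's z in degrees. In form: [{"hand": hand, "dp": [x, y, z], "twist": twist}, ...]. A call has 1 to 10 rows; each row is the pose to reach, as a shift and turn from the pose commanded when the call began, along the tool's axes at that moment; what a row does not reach only later rows make up. A row lasts 1/8 s, in which the tool goes at most 62.5 mm and 10.7 degrees, less where a joint would pass 70% of its speed; a pose out of reach is approached as far as the arm can. A call with a gripper value outside its range is refused whole. The fingers move at their own pace and stop on an object; "squeeze" is the grip in N (left out, the last holds). Time passes only in rows, so rows that repeat a pose let the fingers close. It gives the time, the measured TCP pose, the force, the opening and the grip force at its end, in the units of the state.
- robot.get_obs(): the state, without advancing time (a new reading comes with each control period).
- read_camera(name): name is "scene" or "side" or "wrist"; returns (picture, depth): 384x512x3 uint8, blue, green, red; 384x512 float32, m along the optical axis (not along the pixel's ray), 0 where there is no reading.
- calibration(name): a dict with "fx", "fy", "cx", "cy" (pixels), "k1" (the pictures are not rectified: a ray, as slopes to the right and down, at radius r is drawn at 1 + k1 r^2 times it, then the intrinsics apply), "position" and "orientation" of the camera in the world. Camera axes: x right, y down, z forward; pixel columns grow to the right and rows downward; lengths in m; the calibration is good to about 2 mm. A picture is of the moment at which its call begins: read the wrist's pose just before it. calibration takes no time and is no camera call; for the wrist camera it gives the pose at the moment of the call.
- robot.hand_in(): hands the job in; it is judged then, once.
Trained networks look in the newest picture that a camera, given by its name, has taken for a name from the list of things; names that differ only in an ending like _2 or _b are one class to them, and where a whole thing is asked for, a point or a joint stands for the part that bears it (a point fixed in the world has none). Each returns a list of dicts, best first, with "p" (0 to 1); they miss things now and then, are a little off and sometimes report something else, mostly with a low value. They report only what shows in the picture. A call takes as long as a camera call.
- spotter.silhouettes(camera, name): "pixels" (384x512 bool, what is visible of it).
- spotter.spot_point(camera, name): "xyz" ([x, y, z] in m, in world coordinates, good to about 4 mm: a listed point, or the origin of a listed thing).
The state is a dict: "time_s": time; "joint_positions": joint angles; "joint_vel": joint speeds; "effort": joint torques, N m; "ee_pos": TCP position; "tcp_rot": TCP orientation; "wrist_force": force on the tool from outside, world axes, zero at the start; "ft_torque": the same for the moment, N m; "gripper_width": opening from 0.0 (shut) to 1.0 (fully open); "grip_force": force on a finger pad.
Only numpy, scipy, OpenCV 4.12 (cv2) and the standard library are available. Lean on these libraries where they do the work, as an engineer would, in place of code of your own. Each camera call takes 0.05 s, during which the arm holds its last target. There are 200 camera calls.

### The job

Free the yellow tube rack on the white bench shaker: roll the black knurled clamp nut round with a fingertip, counter-clockwise seen from above, until its white dot comes to the red wedge mark, then count two full turns more and stop with the dot at the mark again. Then push the green tab sideways, away from the rack, until the clamp jaw is fully back at its stop. Nothing needs gripping: do not lift or shift the rack or the jar, tube block and pen lying around, and leave nut and jaw as set.

Things in the scene. Friction and masses are not known exactly. Their poses are not given: they have to be found in the camera images.
- shaker: White bench shaker, fixed, with an aluminium platform 220 x 400 mm, its top 86 mm above the bench. Origin on the bench under its centre; x points away from its front (control panel) side, y to the left seen from the front, z up. The nut's upright axis is at x 0, y -120 mm here. No upright thing stands within 75 mm of that axis, but the nut's brass stud (8 mm thick, to 46 mm above the platform).
- mark (a point): Tip of the red wedge mark lying flat on the platform, 35 mm from the nut's axis on the shaker's -x side; the wedge runs 30 mm outward from it. Under the nut runs the jaw's steel plate, 52 mm wide (shaker x), 7 mm above the platform, with a ridge to 13.5 mm.
- nut (a joint): Turn of the knurled clamp nut, rad, growing counter-clockwise seen from above. 0: the white dot points at the red wedge (shaker -x); 6.28, 12.57: there again one, two full turns later. It starts between -2.6 and -0.6. It turns stiffly (about 0.04 N m of friction), stays where it is left, and climbs 3 mm a turn on its thread. Ends of the thread at -3 and 16.
- nut_mid (a point): Centre of the knurled nut: black and grey, 57 mm across its 24 upright ribs, 18 mm high; this point is on its axis, half-way up (111 mm above the bench at joint 0, and rising with it). The white dot, 9 mm wide, is on its flat top 19 mm from the axis.
- jaw (a joint): Slide of the clamp jaw, m: 0 against the rack, 0.030 fully back at its stop; it moves to the shaker's -y, away from the rack, with about 2 N of friction, and stays where it is left. A foot under the nut holds it at 0 until the nut has come up about 1.7 turns past joint 0.
- jaw_tab (a point): Centre of the upright green push tab on the jaw: 38 mm wide (shaker x), 12 mm thick (shaker y), 60 mm high, its top 61 mm above the platform. It stands in front (-x) of the rack's near right corner, 42 mm clear of the rack's front, with free platform on its +y side. Axes as the shaker's.
- rack: Yellow tube rack with capped blood tubes, one piece, standing loose on the platform between the jaw and a fixed end stop: 80 x 190 mm, 52 mm high, cap tops 81 mm above its underside. Origin at the centre of its underside. To be left alone.
- jar: Loose specimen jar with red lid, 58 mm across, 62 mm high, on the bench right of the shaker. Origin at its underside. To be left alone.
- block: Loose white tube block with four capped tubes, 55 x 85 mm, 88 mm high in all, on the bench left of the shaker. Origin at its underside. To be left alone.
- pen: Loose blue pen, 120 mm long along its y, 9 mm thick, on the bench in front of the shaker. Origin at its underside. To be left alone.

How it is judged:
By the outcome, as a careful person would: the job done as asked, in the order asked, and still so for the second after the job is handed in, with the robot touching nothing.
It also fails if it takes over 67 s, if anything falls off the work surface, if the arm or the gripper's body presses on something with over 40 N, if the wrist force passes 120 N, or if a joint passes its speed limit or range.

## Working session

There is one attempt and no reset: what is moved stays moved. The work goes in short steps, Python scripts to look and compute and a tool call to move; the robot and the scene stay as the last step left them, time stands still between calls to the robot, and variables do not carry over. Pictures are saved under pics/ and viewed, at most 10 in all, crops included, and the job is handed in when it is done.

Besides the shell and the picture viewer there is one more tool, called after "Request:" as name(argument=value, ...) on one line, values as JSON. servo_tool: Moves the arm, as the interface text tells. Its arguments: {"type":"object","properties":{"rows":{"type":"array"},"squeeze":{"type":"number"}},"required":["rows"]}

```bash
ls; mkdir -p pics
python3 - <<'E'
from bench import robot, read_camera, calibration, spotter
import cv2, numpy as np
o=robot.get_obs(); print({k:np.round(v,3) for k,v in o.items()})
for c in ["scene","side"]:
    im,d=read_camera(c); cv2.imwrite(f"pics/{c}0.png",im)
    K=calibration(c); print(c,{k:np.round(v,3) for k,v in K.items()})
    for n in ["shaker","mark","nut_mid","jaw_tab","rack","jar","block","pen"]:
        r=spotter.spot_point(c,n)
        print(n,[(round(x["p"],2),np.round(x["xyz"],3)) for x in r[:2]])
a=cv2.imread("pics/scene0.png");b=cv2.imread("pics/side0.png")
cv2.imwrite("pics/both0.png",cv2.resize(np.vstack([a,b]),None,fx=.78,fy=.78))
E
```

```text
pics
{'time_s': np.float64(0.0), 'joint_positions': array([ 1.16 ,  0.125,  1.652, -0.   ,  1.367, -0.083]), 'joint_vel': array([-0.001,  0.001,  0.   , -0.   , -0.002, -0.   ]), 'effort': array([-1.0000e-03, -4.1758e+01, -3.5993e+01,  7.7000e-02,  4.9000e-02,
       -0.0000e+00]), 'ee_pos': array([0.209, 0.615, 0.191]), 'tcp_rot': array([-5.120e-01, -3.099e+00,  3.000e-03]), 'wrist_force': array([ 0.366, -0.256, -0.484]), 'ft_torque': array([-0.008,  0.007, -0.014]), 'grip_force': np.float64(0.0), 'gripper_width': np.float64(0.998)}
scene {'fx': np.float64(462.567), 'fy': np.float64(462.567), 'cx': np.float64(251.779), 'cy': np.float64(191.203), 'k1': np.float64(-0.189), 'position': array([1.269, 0.2  , 0.688]), 'orientation': array([-1.572, -1.824,  0.921])}
shaker [(0.86, array([ 0.541,  0.095, -0.002]))]
mark [(0.92, array([ 0.543, -0.025,  0.088]))]
nut_mid [(0.68, array([ 0.581, -0.018,  0.111]))]
jaw_tab [(0.79, array([0.479, 0.046, 0.119]))]
rack [(0.8, array([0.544, 0.175, 0.087]))]
jar [(0.86, array([ 0.68 , -0.173, -0.001])), (0.49, array([ 0.54 , -0.026,  0.091]))]
block [(0.71, array([0.463, 0.37 , 0.002]))]
pen []
side {'fx': np.float64(352.92), 'fy': np.float64(352.92), 'cx': np.float64(255.425), 'cy': np.float64(195.129), 'k1': np.float64(-0.07), 'position': array([ 0.272, -0.463,  0.676]), 'orientation': array([-2.308,  0.538, -0.192])}
shaker [(0.72, array([ 0.546,  0.1  , -0.001]))]
mark [(0.78, array([ 0.549, -0.024,  0.088]))]
nut_mid [(0.57, array([ 0.579, -0.014,  0.108]))]
jaw_tab [(0.96, array([0.476, 0.05 , 0.118]))]
rack [(0.91, array([0.542, 0.178, 0.091]))]
jar [(0.88, array([ 0.675, -0.168,  0.004]))]
block []
pen [(0.6, array([ 0.375,  0.092, -0.002]))]
```

View pics/both0.png

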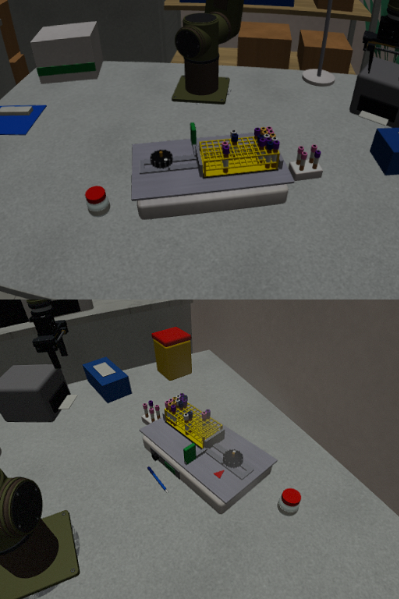

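The scene view shows the nut left of the rack with the green tab behind it. The side view shows the red wedge next to the nut, so the spots agree with both pictures. The shaker yaw is about 17.5°. I'll move in with the hand shut, aligned to the shaker.

Request:
servo_tool(rows=[{"hand": 0, "dp": [-0.05, -0.05, -0.03], "twist": -9}, {"hand": 0, "dp": [-0.49, -0.525, -0.03], "twist": -36}, {"hand": 0, "dp": [-0.49, -0.525, -0.03], "twist": -36}, {"hand": 0, "dp": [-0.49, -0.525, -0.03], "twist": -36}, {"hand": 0, "dp": [-0.49, -0.525, -0.03], "twist": -36}, {"hand": 0, "dp": [-0.49, -0.525, -0.03], "twist": -36}, {"hand": 0, "dp": [-0.49, -0.525, -0.03], "twist": -36}, {"hand": 0, "dp": [-0.49, -0.525, -0.03], "twist": -36}, {"hand": 0, "dp": [-0.49, -0.525, -0.03], "twist": -36}, {"hand": 0, "dp": [-0.49, -0.525, -0.03], "twist": -36}])

```text
time_s: 2.15
ee_pos: [0.4638, 0.0503, 0.2217]
tcp_rot: [-0.47, 3.105, 0.0]
wrist_force: [0.9, 0.5, 0.1]
gripper_width: 0.024
grip_force: 0.0
```

Request:
servo_tool(rows=[{"hand": 0, "dp": [-0.01, -0.095, 0], "twist": 0}, {"hand": 0, "dp": [-0.01, -0.095, 0], "twist": 0}, {"hand": 0, "dp": [-0.01, -0.095, 0], "twist": 0}])

```text
time_s: 2.52
ee_pos: [0.5013, -0.0374, 0.2211]
tcp_rot: [0.464, -3.107, -0.0]
wrist_force: [-0.5, 0.1, 0.5]
gripper_width: 0.001
grip_force: 0.0
```

```bash
cat > h.py <<'E'
from bench import robot, read_camera, calibration, spotter
import cv2, numpy as np
from scipy.spatial.transform import Rotation as R
def proj(K,P):
    q=(np.atleast_2d(P)-K["position"])@R.from_rotvec(K["orientation"]).as_matrix()
    s=q[:,:2]/q[:,2:]; r2=(s**2).sum(1,keepdims=True); s=s*(1+K["k1"]*r2)
    return s*[K["fx"],K["fy"]]+[K["cx"],K["cy"]]
def ray(K,uv):
    s=cv2.undistortPoints(np.float64(uv).reshape(-1,1,2),np.array([[K["fx"],0,K["cx"]],[0,K["fy"],K["cy"]],[0,0,1]]),np.array([K["k1"],0,0,0]))[:,0]
    return np.c_[s,np.ones(len(s))]@R.from_rotvec(K["orientation"]).as_matrix().T
def onz(K,uv,z):
    d=ray(K,uv); return K["position"]+d*((z-K["position"][2])/d[:,2])[:,None]
E
python3 - <<'E'
from h import *
o=robot.get_obs(); print(o["time_s"],np.round(o["ee_pos"],4),np.round(o["joint_positions"],2))
K=calibration("wrist"); im,d=read_camera("wrist"); print({k:np.round(v,3) for k,v in K.items()})
for n in ["mark","nut_mid","jaw_tab"]:
    print(n,[(round(x["p"],2),np.round(x["xyz"],4)) for x in spotter.spot_point("wrist",n)[:2]])
s=spotter.silhouettes("wrist","nut_mid")
if s:
    m=s[0]["pixels"]; v,u=np.nonzero(m); print("sil",s[0]["p"],u.min(),u.max(),v.min(),v.max())
a,_=read_camera("side"); b,_=read_camera("scene")
c=proj(calibration("side"),[.58,-.016,.11])[0].astype(int); e=proj(calibration("scene"),[.58,-.016,.11])[0].astype(int); print(c,e)
f=lambda i,c:cv2.resize(i[c[1]-32:c[1]+32,c[0]-43:c[0]+43],(344,256),interpolation=2)
cv2.imwrite("pics/w1.png",np.hstack([cv2.resize(im,(456,342)),cv2.resize(np.vstack([f(a,c),f(b,e)]),(230,342))]))
E
```

```text
2.525 [ 0.5013 -0.0374  0.2211] [-0.18 -0.23  1.94 -0.    1.43 -2.05]
{'fx': np.float64(337.532), 'fy': np.float64(337.532), 'cx': np.float64(262.142), 'cy': np.float64(185.808), 'k1': np.float64(-0.066), 'position': array([ 0.424, -0.061,  0.413]), 'orientation': array([1.753, 2.372, 0.346])}
mark [(0.75, array([ 0.5431, -0.0251,  0.0888]))]
nut_mid []
jaw_tab [(0.98, array([0.4739, 0.0504, 0.1207])), (0.62, array([ 0.544 , -0.0246,  0.086 ]))]
sil 0.33 233 287 229 251
[298 201] [206 203]
```

View pics/w1.png

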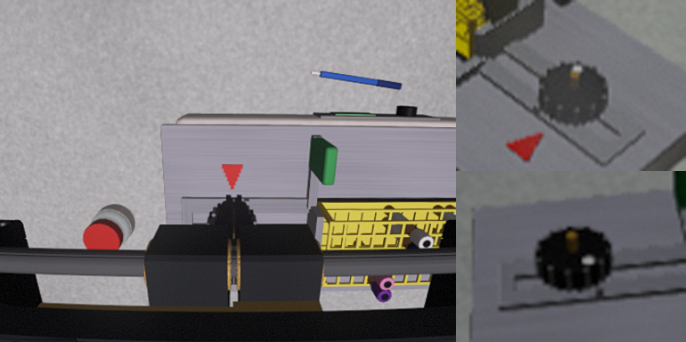

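The nut's top is visible in both the side and scene crops. The white dot sits behind the stud in the side crop and lower right in the scene crop. The red wedge and the tab are clear in the wrist view. Next I'll measure the dot angle and refine the axis.

```bash
cat >> h.py <<'E'
C=np.array([.580,-.016]); YAW=.305
def dot(cam,th=0.,C=C,im=None):
    "angle of white dot (nut joint, mod 2pi), radius; th is approx nut angle"
    K=calibration(cam)
    if im is None: im,_=read_camera(cam)
    z=.120+.003*th/2/np.pi
    g=np.stack(np.meshgrid(np.arange(-.030,.0301,.0005),np.arange(-.030,.0301,.0005)),-1)
    P=np.c_[g.reshape(-1,2)+C,np.full(g[...,0].size,z)]
    uv=proj(K,P).astype(np.float32).reshape(g.shape)
    t=cv2.remap(im,uv[...,0],uv[...,1],cv2.INTER_LINEAR).astype(float)
    w=t.min(-1)-1.0*(t.max(-1)-t.min(-1))  # bright and grey
    r=np.hypot(g[...,0],g[...,1]); w[(r>.027)|(r<.011)]=0
    pk=w.max(); w=np.clip(w-.6*pk,0,None); c=(g*w[...,None]).sum((0,1))/w.sum()
    a=(np.arctan2(c[1],c[0])-YAW-np.pi+np.pi)%(2*np.pi)-np.pi
    return a,np.hypot(*c),pk
E
sed -i 's/a=(np.arctan2(c\[1\],c\[0\])-YAW-np.pi+np.pi)%(2\*np.pi)-np.pi/a=(np.arctan2(c[1],c[0])-YAW)%(2*np.pi)-np.pi/' h.py
python3 - <<'E'
from h import *
for cam in ["scene","side"]:
    K=calibration(cam); im,_=read_camera(cam)
    print(cam,dot(cam,-1.5,im=im))
    s=spotter.silhouettes(cam,"nut_mid")
    if s:
        m=s[0]["pixels"]; v,u=np.nonzero(m); print(s[0]["p"],m.sum(),u.min(),u.max(),v.min(),v.max())
        # fit centre: match cylinder silhouette
        from scipy.optimize import minimize
        t=np.linspace(0,2*np.pi,60)
        def f(c):
            P=np.vstack([np.c_[c[0]+.0285*np.cos(t),c[1]+.0285*np.sin(t),np.full(60,z)] for z in (.1015,.1195)])
            h=cv2.convexHull((proj(K,P)*16).round().astype(np.int32)); b=np.zeros(m.shape,np.uint8)
            cv2.fillConvexPoly(b,h,1,cv2.LINE_8,4); b=b>0
            return -(b&m).sum()/(b|m).sum()
        r=minimize(f,[.58,-.016],method="Nelder-Mead",options=dict(initial_simplex=[[.58,-.016],[.585,-.016],[.58,-.011]]))
        print("fit",r.x,r.fun)
    R_=[x for x in spotter.spot_point(cam,"mark")[:1]]; print(R_)
    # tip of red
    b=im.astype(int); red=(b[...,2]>120)&(b[...,1]<80)&(b[...,0]<80); vv,uu=np.nonzero(red)
    W=onz(K,np.c_[uu,vv],.0865); k=np.hypot(*(W[:,:2]-[.53,-.03]).T)<.04; W=W[k,:2]
    e=np.array([np.cos(YAW),np.sin(YAW)]); n=np.array([-e[1],e[0]])
    if len(W): print("red",k.sum(),"along",((W-C)@e).min(),((W-C)@e).max(),"across mean",((W-C)@n).mean())
E
```

```text
scene (np.float64(-2.6035211495245028), np.float64(0.01871375537247489), np.float64(145.0))
0.74 575 192 221 192 216
fit [ 0.58189815 -0.01589332] -0.8827160493827161
[{'xyz': [0.5437, -0.025, 0.0866], 'p': 0.68}]
side (np.float64(-2.5775270334736895), np.float64(0.018344475401594153), np.float64(163.0))
0.89 496 286 311 192 215
fit [ 0.57631289 -0.02084265] -0.8747795414462081
[{'xyz': [0.5482, -0.0268, 0.087], 'p': 0.71}]
red 65 along -0.06840417467077786 -0.04063345016649804 across mean -0.0010758177804835612
```

Request:
servo_tool(rows=[{"hand": 0, "dp": [-0.026, 0.008, 0.05], "twist": 0}, {"hand": 0, "dp": [-0.026, 0.008, 0.1], "twist": 0}, {"hand": 0, "dp": [-0.026, 0.008, 0.114], "twist": 0}, {"hand": 0, "dp": [-0.026, 0.008, 0.114], "twist": 0}, {"hand": 0, "dp": [-0.036, 0.008, 0.114], "twist": 0}, {"hand": 0, "dp": [-0.041, 0.008, 0.114], "twist": 0}, {"hand": 0, "dp": [-0.041, 0.008, 0.114], "twist": 0}])

```text
time_s: 4.05
ee_pos: [0.539, -0.0157, 0.1087]
tcp_rot: [-0.47, 3.104, -0.001]
wrist_force: [-0.5, -0.4, 0.1]
gripper_width: 0.006
grip_force: 0.0
```

Request:
servo_tool(rows=[{"hand": 0, "dp": [-0.001, 0, 0], "twist": 0}, {"hand": 0, "dp": [-0.002, 0, 0], "twist": 0}, {"hand": 0, "dp": [-0.002, 0, 0], "twist": 0}])

```text
time_s: 4.42
ee_pos: [0.5395, -0.0151, 0.1072]
tcp_rot: [0.47, -3.106, -0.0]
wrist_force: [-0.5, 0.1, -0.0]
gripper_width: 0.004
grip_force: 0.0
```

Request:
servo_tool(rows=[{"hand": 0, "dp": [0, -0.004, 0], "twist": 0}, {"hand": 0, "dp": [-0.001, -0.006, 0], "twist": 0}, {"hand": 0, "dp": [-0.001, -0.006, 0], "twist": 0}])

```text
time_s: 4.8
ee_pos: [0.5424, -0.0208, 0.1072]
tcp_rot: [0.47, -3.106, 0.0]
wrist_force: [0.3, -0.0, 0.7]
gripper_width: 0.004
grip_force: 0.0
```

Request:
servo_tool(rows=[{"hand": 0, "dp": [-0.001, 0, 0], "twist": 0}, {"hand": 0, "dp": [-0.001, 0, 0], "twist": 0}])

```text
time_s: 5.05
ee_pos: [0.5433, -0.0202, 0.1072]
tcp_rot: [-0.47, 3.106, 0.0]
wrist_force: [0.4, -0.5, 0.7]
gripper_width: 0.003
grip_force: 0.0
```

Request:
servo_tool(rows=[{"hand": 0, "dp": [-0.001, 0, 0], "twist": 0}, {"hand": 0, "dp": [-0.001, 0, 0], "twist": 0}])

```text
time_s: 5.3
ee_pos: [0.5443, -0.0199, 0.1073]
tcp_rot: [-0.47, 3.106, -0.0]
wrist_force: [-0.7, 0.2, 0.0]
gripper_width: 0.001
grip_force: 0.0
```

Request:
servo_tool(rows=[{"hand": 0, "dp": [-0.001, 0, 0], "twist": 0}, {"hand": 0, "dp": [-0.002, 0, 0], "twist": 0}, {"hand": 0, "dp": [-0.002, 0, 0], "twist": 0}])

```text
time_s: 5.68
ee_pos: [0.5462, -0.0194, 0.1072]
tcp_rot: [-0.47, 3.106, -0.0]
wrist_force: [-0.3, 0.5, -0.1]
gripper_width: 0.004
grip_force: 0.0
```

Request:
servo_tool(rows=[{"hand": 0, "dp": [-0.001, 0, 0], "twist": 0}, {"hand": 0, "dp": [-0.001, 0, 0], "twist": 0}])

```text
time_s: 5.92
ee_pos: [0.5472, -0.0191, 0.1072]
tcp_rot: [-0.47, 3.106, -0.0]
wrist_force: [-1.0, 0.6, 0.0]
gripper_width: 0.005
grip_force: 0.0
```

Run:
```python
from h import *
o=robot.get_obs(); p=o["ee_pos"]; print(p,o["wrist_force"])
for cam in ["side","scene"]:
    im,_=read_camera(cam); u,v=proj(calibration(cam),p)[0].astype(int); print(cam,u,v,dot(cam,-2.6,im=im))
    cv2.imwrite(f"pics/c_{cam}.png",cv2.resize(im[v-40:v+40,u-50:u+50],(400,320),interpolation=2))
a=[cv2.imread(f"pics/c_{c}.png") for c in ("side","scene")]; cv2.imwrite("pics/c1.png",np.hstack(a))
```

```text
[ 0.54717181 -0.01906266  0.10724095] [-0.95134735  0.64413179  0.03486135]
side 286 208 (np.float64(-2.524202967283798), np.float64(0.015337918452894082), np.float64(167.0))
scene 209 194 (np.float64(-2.5837936606585554), np.float64(0.01819314776187757), np.float64(155.0))
```

View pics/c1.png

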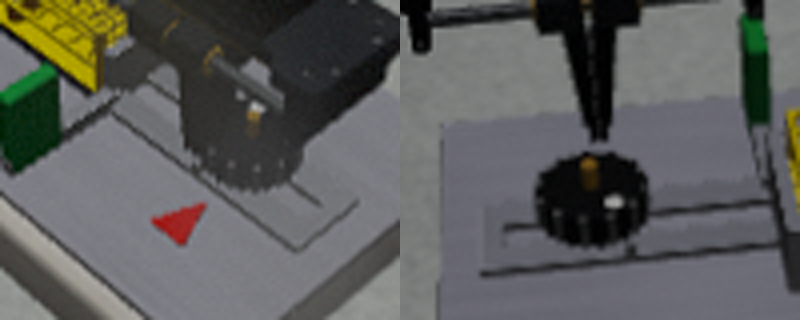

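The scene crop shows the dark fingertip just behind the nut's far rim with a small gap. It ends a few pixels above the expected tip, so I'll check depth and look closer.

Run:
```python
from h import *
K=calibration("scene"); im,d=read_camera("scene"); p=robot.get_obs()["ee_pos"]
print(proj(K,[p,p+[0,0,.02],p+[0,0,.04],p+[0,0,.08]]))
M=R.from_rotvec(K["orientation"]).as_matrix()
vv,uu=np.mgrid[150:225,185:235]; r=ray(K,np.c_[uu.ravel(),vv.ravel()]); W=K["position"]+r*d[150:225,185:235].reshape(-1,1)
W=W.reshape(75,50,3); e=np.array([np.cos(YAW),np.sin(YAW)]); n=np.array([-e[1],e[0]])
np.set_printoptions(linewidth=250,suppress=True)
for v in range(170,216,2):
    q=W[v-150,16:32:2]; print(v,[f"{a*1000:.0f},{b*1000:.0f},{z*1000:.0f}" for a,b,z in zip((q[:,:2]-C)@e,(q[:,:2]-C)@n,q[:,2])])
cv2.imwrite("pics/c2.png",cv2.resize(im[165:225,175:245],(700,600),interpolation=0))
```

```text
[[209.37105496 194.10885757]
 [208.58408042 186.32833975]
 [207.78140577 178.34504563]
 [206.12845339 161.74942613]]
170 ['-18,-5,179', '-19,-1,177', '-18,3,178', '-20,7,176', '-19,11,176', '-19,15,176', '-271,25,1', '-269,30,2']
172 ['-20,-5,173', '-20,-1,172', '-18,3,173', '-22,7,170', '-20,10,171', '-19,14,171', '-263,24,0', '-263,30,-0']
174 ['-258,-7,1', '-21,-2,167', '-19,2,168', '-21,6,166', '-17,10,168', '-17,14,167', '-257,24,-2', '-253,29,0']
176 ['-253,-8,-1', '-19,-2,164', '-19,2,163', '-20,6,162', '-21,10,161', '-20,14,161', '-245,23,1', '-246,28,-1']
178 ['-241,-8,1', '-20,-2,158', '-19,1,159', '-238,7,1', '-20,9,157', '-16,13,159', '-239,22,-2', '-237,27,-1']
180 ['-233,-8,1', '-20,-3,153', '-20,1,153', '-19,5,153', '-16,9,155', '-22,13,149', '-232,22,-2', '-226,27,1']
182 ['-106,-8,87', '-108,-4,85', '-19,1,148', '-23,5,145', '-17,8,149', '-21,12,145', '-102,18,86', '-101,23,86']
184 ['-99,-8,86', '-98,-4,86', '-19,0,144', '-21,4,142', '-19,8,143', '-19,12,142', '-96,18,85', '-93,22,86']
186 ['-90,-9,87', '-89,-4,87', '-88,-0,88', '-21,4,137', '-17,8,139', '-86,13,87'
[... 832 characters left out ...]
18', '9,4,120', '9,8,119', '9,12,119', '11,16,119']
204 ['14,-12,121', '13,-8,119', '14,-4,120', '14,-0,119', '17,4,121', '16,8,120', '17,12,120', '16,15,119']
206 ['17,-12,118', '18,-8,118', '19,-4,119', '21,-1,120', '19,3,118', '21,7,118', '21,11,119', '22,15,118']
208 ['23,-13,118', '26,-9,120', '25,-5,119', '26,-1,119', '27,3,119', '31,7,122', '24,11,116', '24,15,115']
210 ['26,-13,116', '26,-9,115', '28,-5,116', '27,-1,115', '26,2,113', '27,6,114', '24,10,110', '25,14,111']
212 ['25,-13,110', '24,-10,108', '27,-6,110', '31,-2,113', '27,2,109', '29,6,110', '24,10,106', '26,14,107']
214 ['23,-14,103', '23,-10,103', '29,-6,107', '28,-2,105', '27,2,104', '30,6,106', '15,10,93', '25,13,101']
```

View pics/c2.png

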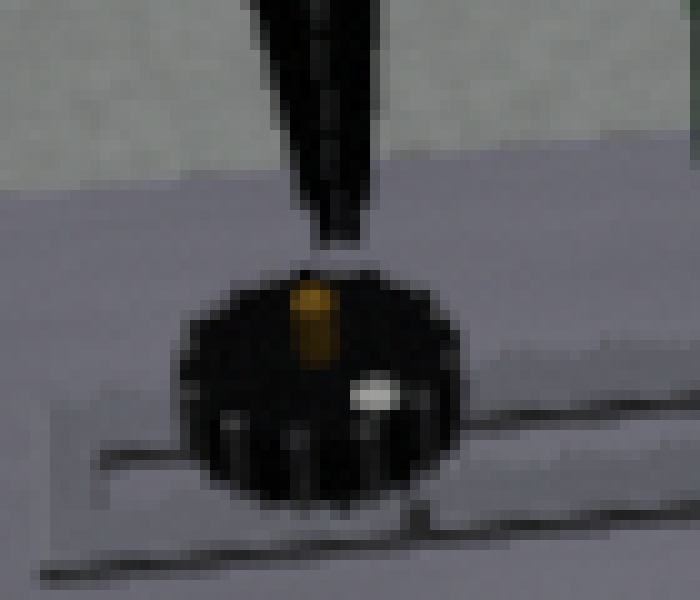

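The visible fingertip actually ends at z ≈ 0.131, about 24 mm above the reported TCP with the hand shut, so it passed over the nut. I'll back off and rise, then twist 90° so the long gripper body stays clear of the rack. After that I'll check the tip height again.

Request:
servo_tool(rows=[{"hand": 0, "dp": [0.0, 0.0, -0.03], "twist": 10}, {"hand": 0, "dp": [0.024, -0.003, -0.03], "twist": 20}, {"hand": 0, "dp": [0.024, -0.003, -0.03], "twist": 30}, {"hand": 0, "dp": [0.024, -0.003, -0.03], "twist": 40}, {"hand": 0, "dp": [0.024, -0.003, -0.03], "twist": 50}, {"hand": 0, "dp": [0.024, -0.003, -0.03], "twist": 60}, {"hand": 0, "dp": [0.024, -0.003, -0.03], "twist": 70}, {"hand": 0, "dp": [0.024, -0.003, -0.03], "twist": 80}, {"hand": 0, "dp": [0.024, -0.003, -0.03], "twist": 90}, {"hand": 0, "dp": [0.024, -0.003, -0.03], "twist": 90}])

```text
time_s: 7.32
ee_pos: [0.525, -0.029, 0.1372]
tcp_rot: [1.861, 2.531, -0.0]
wrist_force: [0.4, 0.0, -0.1]
gripper_width: 0.003
grip_force: 0.0
```

```bash
cat >> h.py <<'E'
e_=np.array([np.cos(YAW),np.sin(YAW)]); n_=np.array([-e_[1],e_[0]])
def sh(p): p=np.asarray(p); return np.array([(p[:2]-C)@e_,(p[:2]-C)@n_])
def cloud(cam,lo,hi):
    "points in box, shaker axes about the nut, mm (xs,ys,z)"
    K=calibration(cam); im,d=read_camera(cam); v,u=np.nonzero(d>0)
    W=K["position"]+ray(K,np.c_[u,v])*d[v,u][:,None]
    Q=np.c_[(W[:,:2]-C)@e_,(W[:,:2]-C)@n_,W[:,2]]*1000
    k=((Q>lo)&(Q<hi)).all(1); return Q[k],im
E
python3 - <<'E'
from h import *
o=robot.get_obs(); p=o["ee_pos"]; s=sh(p)*1000; print(s,p,o["tcp_rot"],o["joint_positions"])
for cam in ("scene","side"):
    Q,im=cloud(cam,[s[0]-30,s[1]-30,100],[s[0]+30,s[1]+30,260])
    print(cam)
    for z in range(100,260,8):
        q=Q[(Q[:,2]>=z)&(Q[:,2]<z+8)]
        q=q[(abs(q[:,0]-s[0])<28)]
        if len(q): print(z,len(q),np.percentile(q[:,0],[2,50,98]).round(),np.percentile(q[:,1],[2,50,98]).round())
E
```

```text
[-56.33560861   4.05519845] [ 0.5250467  -0.02904916  0.13723128] [ 1.86125236e+00  2.53083563e+00 -5.23443062e-05] [-1.57350801e-01 -1.11702020e-01  1.98091745e+00 -4.74097366e-05
  1.27236211e+00 -4.59911408e-01]
scene
156 17 [-53. -49. -48.] [-8.  2. 13.]
164 32 [-51. -49. -47.] [-7.  4. 14.]
172 33 [-50. -46. -45.] [-9.  2. 13.]
180 42 [-49. -46. -44.] [-9.  2. 13.]
188 13 [-47. -45. -43.] [-4.  4. 14.]
252 1 [-32. -32. -32.] [-25. -25. -25.]
side
100 13 [-32. -30. -28.] [-11.  -4.   9.]
108 16 [-31. -29. -28.] [-11.  -3.   9.]
116 7 [-31. -30. -29.] [-11.  -3.   4.]
156 24 [-64. -62. -55.] [-10.  -1.  13.]
164 25 [-66. -63. -54.] [-10.  -8.   9.]
172 35 [-66. -65. -51.] [-10.  -4.  11.]
180 36 [-68. -66. -51.] [-10.  -7.  13.]
188 38 [-68. -66. -51.] [-11.  -8.  10.]
196 34 [-69. -66. -49.] [-10.  -8.   6.]
204 29 [-70. -67. -52.] [-10.  -9.   7.]
212 15 [-71. -69. -66.] [-10.  -6.  13.]
220 1 [-68. -68. -68.] [-9. -9. -9.]
228 9 [-82. -81. -81.] [-6. -1.  3.]
236 14 [-83. -82. -81.] [-22.  -7.  -2.]
244 14 [-84. -82. -81.] [-19. -13.  -7.]
252 95 [-83. -63. -35.] [-26. -22. -15.]
```

The tip is about 20 mm short of the reported TCP in both cameras. I'll descend to TCP z = 0.088, which puts the tip near 0.108, and feel for contact.

Request:
servo_tool(rows=[{"hand": 0, "dp": [0.004, 0.0, 0.03], "twist": 0}, {"hand": 0, "dp": [0.004, 0.0, 0.049], "twist": 0}, {"hand": 0, "dp": [0.004, 0.0, 0.049], "twist": 0}, {"hand": 0, "dp": [0.004, 0.008, 0.049], "twist": 0}, {"hand": 0, "dp": [0.004, 0.015, 0.049], "twist": 0}, {"hand": 0, "dp": [0.004, 0.015, 0.049], "twist": 0}])

```text
time_s: 8.18
ee_pos: [0.5395, -0.0207, 0.0892]
tcp_rot: [1.862, 2.528, 0.001]
wrist_force: [-0.3, -0.7, 0.7]
gripper_width: 0.004
grip_force: 0.0
```

Request:
servo_tool(rows=[{"hand": 0, "dp": [0, 0.001, 0], "twist": 0}, {"hand": 0, "dp": [0, 0.002, 0], "twist": 0}, {"hand": 0, "dp": [0, 0.002, 0], "twist": 0}])

```text
time_s: 8.55
ee_pos: [0.5401, -0.0202, 0.0882]
tcp_rot: [1.864, 2.529, -0.0]
wrist_force: [-0.7, 0.1, -0.3]
gripper_width: 0.005
grip_force: 0.0
```

Request:
servo_tool(rows=[{"hand": 0, "dp": [0, 0.001, 0], "twist": 0}, {"hand": 0, "dp": [0, 0.002, 0], "twist": 0}, {"hand": 0, "dp": [0, 0.002, 0], "twist": 0}])

```text
time_s: 8.93
ee_pos: [0.5421, -0.0196, 0.0882]
tcp_rot: [1.864, 2.529, -0.0]
wrist_force: [-1.0, -0.1, 0.8]
gripper_width: 0.008
grip_force: 0.0
```

Request:
servo_tool(rows=[{"hand": 0, "dp": [0, 0.001, 0], "twist": 0}, {"hand": 0, "dp": [0, 0.001, 0], "twist": 0}])

```text
time_s: 9.18
ee_pos: [0.543, -0.0193, 0.0882]
tcp_rot: [-1.864, -2.529, 0.0]
wrist_force: [0.2, 0.5, 0.6]
gripper_width: 0.004
grip_force: 0.0
```

Request:
servo_tool(rows=[{"hand": 0, "dp": [0, 0.001, 0], "twist": 0}, {"hand": 0, "dp": [0, 0.001, 0], "twist": 0}])

```text
time_s: 9.43
ee_pos: [0.544, -0.019, 0.0882]
tcp_rot: [1.864, 2.529, -0.0]
wrist_force: [0.5, -0.2, 0.4]
gripper_width: 0.003
grip_force: 0.0
```

Request:
servo_tool(rows=[{"hand": 0, "dp": [0, 0.001, 0], "twist": 0}, {"hand": 0, "dp": [0, 0.001, 0], "twist": 0}])

```text
time_s: 9.68
ee_pos: [0.5449, -0.0187, 0.0882]
tcp_rot: [-1.864, -2.529, 0.0]
wrist_force: [-0.1, 0.5, 0.4]
gripper_width: 0.004
grip_force: 0.2
```

Run:
```python
from h import *
o=robot.get_obs(); print(sh(o["ee_pos"])*1000,o["wrist_force"])
for cam in ["side","scene"]: print(dot(cam,-2.6))
```

```text
[-34.32033486   7.96312032] [-0.05881366  0.54370286  0.37980064]
(np.float64(-2.7609816525446336), np.float64(0.01810681889993347), np.float64(169.0))
(np.float64(-2.582740612507423), np.float64(0.018176127670110637), np.float64(156.0))
```

Request:
servo_tool(rows=[{"hand": 0, "dp": [0, 0.001, 0], "twist": 0}, {"hand": 0, "dp": [0, 0.001, 0], "twist": 0}])

```text
time_s: 10.02
ee_pos: [0.5451, -0.0186, 0.0881]
tcp_rot: [-1.863, -2.528, 0.002]
wrist_force: [-4.5, -2.2, 3.1]
gripper_width: 0.001
grip_force: 2.3
```

Request:
servo_tool(rows=[{"hand": 0, "dp": [0, 0.001, 0], "twist": 0}, {"hand": 0, "dp": [0, 0.001, 0], "twist": 0}])

```text
time_s: 10.28
ee_pos: [0.5452, -0.0186, 0.088]
tcp_rot: [-1.862, -2.527, 0.005]
wrist_force: [-7.9, -1.6, 3.6]
gripper_width: 0.004
grip_force: 4.0
```

Request:
servo_tool(rows=[{"hand": 0, "dp": [0, 0.001, 0], "twist": 0}, {"hand": 0, "dp": [0, 0.001, 0], "twist": 0}])

```text
time_s: 10.52
ee_pos: [0.5452, -0.0186, 0.0879]
tcp_rot: [-1.861, -2.525, 0.008]
wrist_force: [-10.9, -3.2, 6.0]
gripper_width: -0.001
grip_force: 5.5
```

Run:
```python
from h import *
o=robot.get_obs(); print(sh(o["ee_pos"])*1000,o["wrist_force"])
s=sh(o["ee_pos"])*1000
for cam in ("scene","side"):
    print(dot(cam,-2.6))
    Q,im=cloud(cam,[-60,-30,95],[-15,30,220])
    for z in range(96,220,6):
        q=Q[(Q[:,2]>=z)&(Q[:,2]<z+6)]
        if len(q): print(z,len(q),np.percentile(q[:,0],[2,50,98]).round(),np.percentile(q[:,1],[2,50,98]).round())
    u,v=proj(calibration(cam),o["ee_pos"])[0].astype(int); cv2.imwrite(f"pics/d_{cam}.png",cv2.resize(im[v-40:v+40,u-50:u+50],(400,320),interpolation=2))
cv2.imwrite("pics/d1.png",np.hstack([cv2.imread(f"pics/d_{c}.png") for c in ("side","scene")]))
```

```text
[-33.9397881    7.99909481] [-10.88009521  -3.15387042   6.0294086 ]
(np.float64(-2.589451303103058), np.float64(0.01822953258744335), np.float64(154.0))
114 54 [-28. -21. -15.] [-20.   2.  17.]
120 27 [-27. -25. -16.] [-10.   7.  18.]
126 25 [-25. -24. -22.] [-5.  7. 17.]
132 5 [-23. -23. -21.] [-2.  4. 11.]
210 77 [-54. -22. -16.] [-26. -20.  21.]
216 2 [-16. -16. -15.] [1. 3. 6.]
(np.float64(-2.7451756429484826), np.float64(0.017850733001627355), np.float64(170.0))
96 14 [-31. -25. -17.] [-25. -17.  -4.]
102 25 [-35. -26. -16.] [-27. -17.   7.]
108 37 [-41. -28. -16.] [-27.  -7.  14.]
114 69 [-42. -22. -15.] [-24. -10.   8.]
120 23 [-43. -43. -28.] [-6. -1. 16.]
126 24 [-44. -43. -31.] [-7. -3. 16.]
132 23 [-46. -44. -29.] [-7.  0. 15.]
138 25 [-46. -43. -27.] [-6. -4. 11.]
144 20 [-46. -44. -29.] [-6. -4.  8.]
150 19 [-46. -40. -29.] [-7. -5.  2.]
156 13 [-48. -46. -38.] [-6. -3. 14.]
162 12 [-48. -46. -41.] [-6. -5. 16.]
168 1 [-44. -44. -44.] [-5. -5. -5.]
180 6 [-59. -58. -58.] [-4. -0.  4.]
186 16 [-59. -58. -21.] [-29. -21.   1.]
192 42 [-59. -44. -18.] [-30. -29.  -4.]
198 45 [-60. -45. -17.] [-30. -29. -10.]
204 122 [-60. -40. -16.] [-29. -23. -13.]
210 47 [-58. -39. -16.] [-28. -21. -15.]
216 5 [-42. -31. -23.] [-20. -19. -19.]
```

View pics/d1.png

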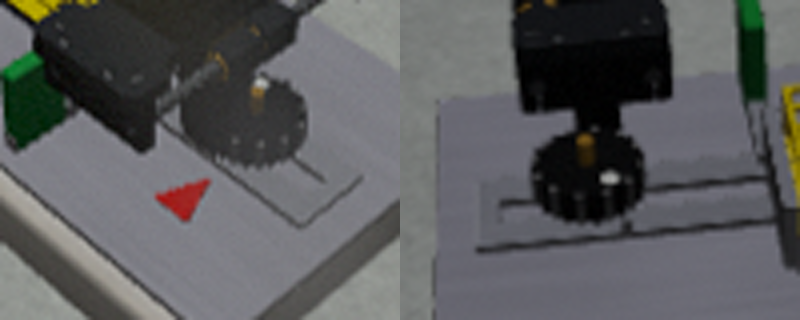

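Contact is at xs ≈ −34 mm, at about 4 N per mm. Now the first roll stroke, straight along the nut's −x side.

Request:
servo_tool(rows=[{"hand": 0, "dp": [-0.004, 0, 0], "twist": 0}, {"hand": 0, "dp": [-0.008, 0, 0], "twist": 0}, {"hand": 0, "dp": [-0.012, 0, 0], "twist": 0}, {"hand": 0, "dp": [-0.016, 0, 0], "twist": 0}])

```text
time_s: 11.22
ee_pos: [0.5498, -0.0333, 0.0878]
tcp_rot: [-1.86, -2.525, 0.007]
wrist_force: [-9.7, -1.8, 6.7]
gripper_width: 0.005
grip_force: 5.9
```

```bash
cat > s.py <<'E'
from h import *
import sys
th=float(sys.argv[1]); o=robot.get_obs(); print(round(o["time_s"],2),(sh(o["ee_pos"])*1000).round(1),o["ee_pos"][2].round(4),"F sh",(o["wrist_force"][:2]@e_).round(1),(o["wrist_force"][:2]@n_).round(1),o["wrist_force"][2].round(1))
for c in ("scene","side"): print(c,np.round(dot(c,th),4))
E
python3 s.py -2.2
```

```text
11.22 [-34.   -7.4] 0.0878 F sh -9.8 1.2 6.7
scene [-2.0118e+00  1.8100e-02  1.5200e+02]
side [2.8587e+00 1.8500e-02 1.2300e+02]
```

No-slip rolling: the nut turned 0.58 rad over 16 mm. I'll continue the roll round the nut, corner first.

Request:
servo_tool(rows=[{"hand": 0, "dp": [-0.002, 0, 0], "twist": 0}, {"hand": 0, "dp": [-0.0086, 0.0009, 0], "twist": 0}, {"hand": 0, "dp": [-0.0148, 0.0034, 0], "twist": 0}, {"hand": 0, "dp": [-0.02, 0.0075, 0], "twist": 0}, {"hand": 0, "dp": [-0.0241, 0.0127, 0], "twist": 0}, {"hand": 0, "dp": [-0.0266, 0.0189, -0.0005], "twist": 0}, {"hand": 0, "dp": [-0.0275, 0.0255, -0.0005], "twist": 0}])

```text
time_s: 12.2
ee_pos: [0.5855, -0.0539, 0.0887]
tcp_rot: [1.862, 2.527, -0.004]
wrist_force: [-0.8, -6.7, 0.5]
gripper_width: 0.004
grip_force: 3.0
```

```bash
python3 s.py -0.6
```

```text
12.2 [ -6.1 -37.8] 0.0887 F sh -2.8 -6.2 0.5
scene [-4.211e-01  2.000e-02  1.520e+02]
side [2.1541e+00 2.0000e-03 8.0000e+01]
```

Request:
servo_tool(rows=[{"hand": 0, "dp": [0, 0.0055, 0], "twist": 0}, {"hand": 0, "dp": [0, 0.011, 0], "twist": 0}, {"hand": 0, "dp": [0.0009, 0.0176, 0], "twist": 0}, {"hand": 0, "dp": [0.0034, 0.0238, -0.0005], "twist": 0}, {"hand": 0, "dp": [0.0075, 0.029, -0.0005], "twist": 0}, {"hand": 0, "dp": [0.0127, 0.0331, -0.0005], "twist": 0}, {"hand": 0, "dp": [0.0189, 0.0356, -0.001], "twist": 0}, {"hand": 0, "dp": [0.0255, 0.0365, -0.001], "twist": 0}, {"hand": 0, "dp": [0.0325, 0.0365, -0.001], "twist": 0}, {"hand": 0, "dp": [0.0385, 0.0365, -0.001], "twist": 0}])

```text
time_s: 13.55
ee_pos: [0.6093, -0.0035, 0.0903]
tcp_rot: [1.863, 2.528, 0.003]
wrist_force: [5.2, -0.1, -0.5]
gripper_width: 0.004
grip_force: 2.5
```

```bash
python3 s.py 2
```

```text
13.55 [31.7  3.1] 0.0903 F sh 4.9 -1.6 -0.5
scene [ 0.6338  0.0172 17.    ]
side [1.7676e+00 1.7400e-02 1.6300e+02]
```

Request:
servo_tool(rows=[{"hand": 0, "dp": [0.004, -0.001, 0], "twist": 0}, {"hand": 0, "dp": [0.0075, -0.001, 0], "twist": 0}, {"hand": 0, "dp": [0.0141, -0.0019, 0], "twist": 0}, {"hand": 0, "dp": [0.0203, -0.0044, 0], "twist": 0}, {"hand": 0, "dp": [0.0255, -0.0085, -0.0005], "twist": 0}, {"hand": 0, "dp": [0.0296, -0.0137, -0.0005], "twist": 0}, {"hand": 0, "dp": [0.0321, -0.0199, -0.0005], "twist": 0}, {"hand": 0, "dp": [0.033, -0.0265, -0.001], "twist": 0}, {"hand": 0, "dp": [0.033, -0.032, -0.001], "twist": 0}, {"hand": 0, "dp": [0.033, -0.0375, -0.001], "twist": 0}])

```text
time_s: 14.9
ee_pos: [0.5615, 0.0183, 0.0907]
tcp_rot: [-1.861, -2.525, -0.002]
wrist_force: [1.1, 4.4, 2.6]
gripper_width: 0.006
grip_force: 2.8
```

```bash
python3 s.py 3.9
```

```text
14.9 [-7.4 38.3] 0.0907 F sh 2.4 3.9 2.6
scene [-2.1013e+00  1.8200e-02  1.5200e+02]
side [-2.309e+00  1.740e-02  1.620e+02]
```

Request:
servo_tool(rows=[{"hand": 0, "dp": [-0.0009, -0.0061, 0], "twist": 0}, {"hand": 0, "dp": [-0.0034, -0.0122, 0], "twist": 0}, {"hand": 0, "dp": [-0.0075, -0.0175, 0], "twist": 0}, {"hand": 0, "dp": [-0.0127, -0.0216, -0.0005], "twist": 0}, {"hand": 0, "dp": [-0.0189, -0.0241, -0.0005], "twist": 0}, {"hand": 0, "dp": [-0.0255, -0.025, -0.0005], "twist": 0}, {"hand": 0, "dp": [-0.031, -0.025, -0.001], "twist": 0}, {"hand": 0, "dp": [-0.036, -0.025, -0.001], "twist": 0}, {"hand": 0, "dp": [-0.041, -0.025, -0.001], "twist": 0}])

```text
time_s: 16.12
ee_pos: [0.5492, -0.032, 0.0911]
tcp_rot: [-1.862, -2.526, 0.007]
wrist_force: [-6.9, 0.6, 2.3]
gripper_width: 0.006
grip_force: 4.2
```

```bash
python3 s.py 6.1
```

```text
16.12 [-34.2  -6. ] 0.0911 F sh -6.4 2.6 2.3
scene [-8.16e-02  1.98e-02  1.52e+02]
side [2.9259e+00 1.8800e-02 1.2000e+02]
```

Request:
servo_tool(rows=[{"hand": 0, "dp": [-0.005, 0, 0], "twist": 0}, {"hand": 0, "dp": [-0.0116, 0.0009, 0], "twist": 0}, {"hand": 0, "dp": [-0.0178, 0.0034, 0], "twist": 0}, {"hand": 0, "dp": [-0.023, 0.0075, -0.0005], "twist": 0}, {"hand": 0, "dp": [-0.0271, 0.0127, -0.0005], "twist": 0}, {"hand": 0, "dp": [-0.0296, 0.0189, -0.0005], "twist": 0}, {"hand": 0, "dp": [-0.0305, 0.0255, -0.001], "twist": 0}, {"hand": 0, "dp": [-0.0305, 0.031, -0.001], "twist": 0}, {"hand": 0, "dp": [-0.0305, 0.0365, -0.001], "twist": 0}])

```text
time_s: 17.35
ee_pos: [0.5965, -0.0504, 0.0928]
tcp_rot: [1.862, 2.526, -0.001]
wrist_force: [0.5, -3.9, -0.5]
gripper_width: 0.005
grip_force: 2.3
```

```bash
python3 s.py 8.3
```

```text
17.35 [  5.4 -37.7] 0.0928 F sh -0.7 -3.9 -0.5
scene [2.0053e+00 1.9100e-02 1.5800e+02]
side [-3.126e+00  8.000e-03  8.100e+01]
```

Request:
servo_tool(rows=[{"hand": 0, "dp": [0.0009, 0.0066, 0], "twist": 0}, {"hand": 0, "dp": [0.0034, 0.0126, 0], "twist": 0}, {"hand": 0, "dp": [0.0075, 0.0177, 0], "twist": 0}, {"hand": 0, "dp": [0.0127, 0.0217, -0.0005], "twist": 0}, {"hand": 0, "dp": [0.0189, 0.0241, -0.0005], "twist": 0}, {"hand": 0, "dp": [0.0255, 0.0248, -0.0005], "twist": 0}, {"hand": 0, "dp": [0.0305, 0.0248, -0.001], "twist": 0}, {"hand": 0, "dp": [0.0355, 0.0248, -0.001], "twist": 0}, {"hand": 0, "dp": [0.0405, 0.0248, -0.001], "twist": 0}])

```text
time_s: 18.58
ee_pos: [0.6085, -0.0012, 0.0945]
tcp_rot: [1.862, 2.527, 0.007]
wrist_force: [6.9, 0.1, -0.8]
gripper_width: 0.009
grip_force: 3.5
```

```bash
python3 s.py 10.3
```

```text
18.57 [31.6  5.6] 0.0945 F sh 6.7 -2.0 -0.8
scene [ 1.753   0.0249 17.    ]
side [-2.2331e+00  1.6500e-02  1.5600e+02]
```

Request:
servo_tool(rows=[{"hand": 0, "dp": [0.0055, 0, 0], "twist": 0}, {"hand": 0, "dp": [0.0121, -0.0009, 0], "twist": 0}, {"hand": 0, "dp": [0.0183, -0.0034, 0], "twist": 0}, {"hand": 0, "dp": [0.0235, -0.0075, 0], "twist": 0}, {"hand": 0, "dp": [0.0276, -0.0127, -0.0005], "twist": 0}, {"hand": 0, "dp": [0.0301, -0.0189, -0.0005], "twist": 0}, {"hand": 0, "dp": [0.031, -0.0255, -0.0005], "twist": 0}])

```text
time_s: 19.55
ee_pos: [0.5726, 0.0218, 0.0947]
tcp_rot: [-1.862, -2.527, -0.005]
wrist_force: [1.1, 6.1, 4.1]
gripper_width: 0.003
grip_force: 2.8
```

```bash
python3 s.py 12.1
```

```text
19.55 [ 4.2 38.3] 0.0947 F sh 2.9 5.5 4.1
scene [4.824e-01 2.310e-02 7.000e+01]
side [-1.1395e+00  8.2000e-03  1.6200e+02]
```

Request:
servo_tool(rows=[{"hand": 0, "dp": [0.005, 0, 0], "twist": 0}, {"hand": 0, "dp": [0.008, -0.01, 0], "twist": 0}, {"hand": 0, "dp": [0.008, -0.025, -0.02], "twist": 0}, {"hand": 0, "dp": [0.008, -0.025, -0.03], "twist": 0}])

```text
time_s: 20.15
ee_pos: [0.5459, 0.0194, 0.1245]
tcp_rot: [-1.864, -2.528, 0.001]
wrist_force: [0.6, 0.1, -1.3]
gripper_width: 0.004
grip_force: 0.0
```

```bash
python3 s.py 12.1
python3 - <<'E'
from h import *
r=[]
for cam in ("side","scene"):
    K=calibration(cam); im,_=read_camera(cam); x=proj(K,[.572,-.018,.11])[0].astype(int)
    r.append(cv2.resize(im[x[1]-25:x[1]+25,x[0]-33:x[0]+33],(396,300),interpolation=2))
    b=im.astype(int); red=(b[...,2]>b[...,1]*2)&(b[...,2]>b[...,0]*2)&(b[...,2]>70); vv,uu=np.nonzero(red)
    W=onz(K,np.c_[uu,vv],.0865)[:,:2]; W=W[np.hypot(*(W-[.53,-.03]).T)<.03]
    if len(W): m=W.mean(0)-C; print(cam,len(W),"mark dir",np.arctan2(-m[1],-m[0]),np.hypot(*m), [x["xyz"] for x in spotter.spot_point(cam,"nut_mid")[:1]])
cv2.imwrite("pics/e1.png",np.hstack(r))
E
```

```text
20.15 [-21.9  44. ] 0.1245 F sh 0.6 -0.1 -1.3
scene [-4.083e-01  1.960e-02  1.480e+02]
side [-1.1892e+00  8.9000e-03  1.6100e+02]
side 63 mark dir 0.32910129438300834 0.05791591380502851 [[0.5786, -0.0181, 0.1133]]
```

View pics/e1.png

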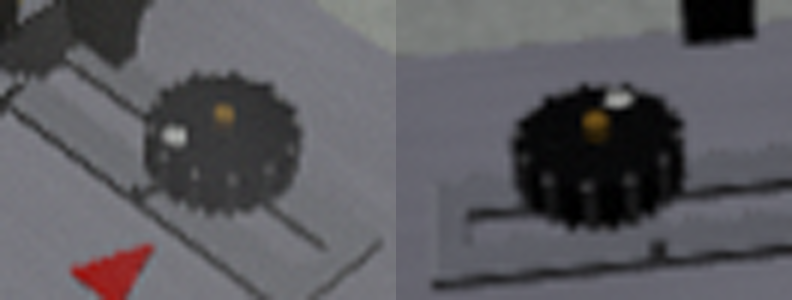

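Side crop: the dot is at (174,135), the stud at (222,115) and the wedge at (120,270), so the dot is a little short of the mark. I'll recompute with the touch-refined axis and a cleaner dot pick.

```bash
sed -i 's/^C=.*/C=np.array([.5789,-.0163]); YAW=.305/; s/pk=w.max(); w=np.clip(w-.6\*pk,0,None);/pk=w.max(); _,L=cv2.connectedComponents((w>.6*pk).astype(np.uint8)); w=np.clip(w-.6*pk,0,None); k=max(range(1,L.max()+1),key=lambda i:w[L==i].sum()); w[L!=k]=0;/' h.py
python3 s.py 12.1
python3 - <<'E'
from h import *
# stereo triangulation of the dot and stud with raw pixels
P=[]
for cam in ("side","scene"):
    K=calibration(cam); im,_=read_camera(cam); u0,v0=proj(K,[.572,-.018,.11])[0].astype(int)
    t=im[v0-25:v0+25,u0-33:u0+33].astype(float)
    w=t.min(-1)-(t.max(-1)-t.min(-1)); w[:, :]=np.where(w>.75*w.max(),w,0)
    n,L,s,c=cv2.connectedComponentsWithStats((w>0).astype(np.uint8)); i=[(round(x[0]+u0-33,1),round(x[1]+v0-25,1),a[4]) for x,a in zip(c[1:],s[1:])]
    print(cam,t.min(-1).max(),i[:8])
E
```

```text
20.4 [-19.8  43.9] 0.1236 F sh 0.1 -0.5 0.9
scene [-4.318e-01  1.850e-02  1.490e+02]
side [-3.054e-01  2.000e-02  1.580e+02]
side 163.0 [(np.float64(322.5), np.float64(180.7), np.int32(73)), (np.float64(290.6), np.float64(200.2), np.int32(8))]
scene 152.0 [(np.float64(193.3), np.float64(178.2), np.int32(334)), (np.float64(235.9), np.float64(176.1), np.int32(16)), (np.float64(209.5), np.float64(191.3), np.int32(6))]
```

Request:
servo_tool(rows=[{"hand": 0, "dp": [0, 0.025, 0.015], "twist": 0}, {"hand": 0, "dp": [0, 0.025, 0.03], "twist": 0}, {"hand": 0, "dp": [-0.004, 0.025, 0.03], "twist": 0}, {"hand": 0, "dp": [-0.0085, 0.025, 0.03], "twist": 0}, {"hand": 0, "dp": [-0.0085, 0.02, 0.03], "twist": 0}, {"hand": 0, "dp": [-0.0085, 0.0145, 0.03], "twist": 0}, {"hand": 0, "dp": [-0.0085, 0.0145, 0.03], "twist": 0}, {"hand": 0, "dp": [0, 0.0145, 0.03], "twist": 0}, {"hand": 0, "dp": [0, 0, 0.005], "twist": 0}, {"hand": 0, "dp": [0, 0, 0], "twist": 0}])

```text
time_s: 21.85
ee_pos: [0.5481, 0.0192, 0.1268]
tcp_rot: [1.862, 2.525, 0.004]
wrist_force: [-0.1, -1.2, -0.7]
gripper_width: 0.006
grip_force: 0.0
```

```bash
python3 s.py 12.5; python3 s.py 12.5
```

```text
21.85 [-18.7  43.1] 0.1268 F sh -0.4 -1.1 -0.7
scene [-1.08e-02  1.88e-02  1.45e+02]
side [5.52e-02 2.15e-02 1.60e+02]
21.95 [-18.7  43.2] 0.1257 F sh 0.6 0.1 0.9
scene [-1.00e-02  1.87e-02  1.45e+02]
side [5.58e-02 2.15e-02 1.58e+02]
```

The nut is at the mark after two turns, to within 0.05 rad. Next is the tab; I'll measure its faces from depth.

```bash
cat > t.py <<'E'
from h import *
for cam in ("side","scene"):
    s=spotter.silhouettes(cam,"jaw_tab"); K=calibration(cam); im,d=read_camera(cam)
    b=im.astype(int); m=(b[...,1]>1.4*b[...,2])&(b[...,1]>1.4*b[...,0])&(d>0)
    v,u=np.nonzero(m); W=K["position"]+ray(K,np.c_[u,v])*d[v,u][:,None]
    Q=np.c_[(W[:,:2]-C)@e_,(W[:,:2]-C)@n_,W[:,2]]*1000; Q=Q[(abs(Q[:,0]+79)<30)&(Q[:,1]>40)&(Q[:,1]<120)&(Q[:,2]>84)&(Q[:,2]<152)]
    print(cam,len(Q),*[np.percentile(Q[:,i],[3,50,97]).round(1) for i in range(3)] if len(Q) else [],[sh(x["xyz"]).round(4) for x in spotter.spot_point(cam,"jaw_tab")[:1]])
E
python3 t.py
```

```text
side 301 [-100.2  -84.7  -66.2] [84.6 86.1 94.9] [ 92.9 124.9 145.3] [array([-0.0775,  0.0939])]
scene 110 [-80.6 -59.7 -57.1] [85.7 92.2 96.6] [101.9 126.1 147.7] [array([-0.0796,  0.0907])]
```

Request:
servo_tool(rows=[{"hand": 0, "dp": [0, 0, -0.045], "twist": 0}, {"hand": 0, "dp": [0.04, -0.03, -0.045], "twist": 0}, {"hand": 0, "dp": [0.085, -0.06, -0.045], "twist": 0}, {"hand": 0, "dp": [0.085, -0.06, -0.045], "twist": 0}, {"hand": 0, "dp": [0.085, -0.06, -0.045], "twist": 0}])

```text
time_s: 22.98
ee_pos: [0.4648, 0.083, 0.1694]
tcp_rot: [1.863, 2.529, 0.0]
wrist_force: [0.3, 0.5, -0.1]
gripper_width: 0.003
grip_force: 0.0
```

```bash
python3 t.py; python3 s.py 12.57
```

```text
side 304 [-100.4  -85.   -65.9] [84.3 86.1 95.1] [ 93.2 124.9 145.2] [array([-0.0808,  0.0915])]
scene 152 [-89.4 -60.2 -57.1] [85.8 91.2 96.5] [103.4 135.7 148. ] [array([-0.0801,  0.0872])]
23.27 [-79.  128.5] 0.1691 F sh 0.4 0.7 -1.0
scene [-1.19e-02  1.88e-02  1.35e+02]
side [5.49e-02 2.15e-02 1.51e+02]
```

Request:
servo_tool(rows=[{"hand": 0, "dp": [0, 0, 0.04], "twist": 0}, {"hand": 0, "dp": [0, 0, 0.064], "twist": 0}, {"hand": 0, "dp": [-0.012, 0, 0.064], "twist": 0}, {"hand": 0, "dp": [-0.018, 0, 0.064], "twist": 0}, {"hand": 0, "dp": [-0.023, 0, 0.064], "twist": 0}, {"hand": 0, "dp": [-0.028, 0, 0.064], "twist": 0}, {"hand": 0, "dp": [-0.033, 0, 0.064], "twist": 0}, {"hand": 0, "dp": [-0.038, 0, 0.064], "twist": 0}, {"hand": 0, "dp": [-0.043, 0, 0.064], "twist": 0}, {"hand": 0, "dp": [-0.047, 0, 0.064], "twist": 0}])

```text
time_s: 24.62
ee_pos: [0.4787, 0.0379, 0.1054]
tcp_rot: [1.864, 2.529, 0.0]
wrist_force: [0.1, 3.1, 0.4]
gripper_width: 0.006
grip_force: 1.1
```

Request:
servo_tool(rows=[{"hand": 0, "dp": [-0.003, 0, 0], "twist": 0}, {"hand": 0, "dp": [-0.006, 0, 0], "twist": 0}, {"hand": 0, "dp": [-0.006, 0, 0], "twist": 0}])

```text
time_s: 25.0
ee_pos: [0.4788, 0.0373, 0.1054]
tcp_rot: [-1.86, -2.52, -0.011]
wrist_force: [-6.0, 19.8, 7.0]
gripper_width: 0.002
grip_force: 9.9
```

```bash
python3 s.py 12.57; python3 t.py
```

```text
25.0 [-79.4  81.1] 0.1054 F sh 0.2 20.7 7.0
scene [-9.20e-03  1.87e-02  1.41e+02]
side [5.63e-02 2.15e-02 1.63e+02]
side 323 [-100.8  -85.6  -66.7] [54.4 56.2 67.6] [ 93.7 127.  145.9] [array([-0.0816,  0.0618])]
scene 150 [-80.2 -60.9 -57.3] [56.5 62.6 83.1] [104.1 135.8 149. ] [array([-0.0803,  0.0585])]
```

The tab moved 30 mm (side-camera median 86.1 → 56.2) and is hard against its stop at 20 N. I'll back off, rise and check.

Request:
servo_tool(rows=[{"hand": 0, "dp": [0.006, 0, 0], "twist": 0}, {"hand": 0, "dp": [0.025, 0, 0], "twist": 0}, {"hand": 0, "dp": [0.025, 0, -0.05], "twist": 0}, {"hand": 0, "dp": [0.025, 0, -0.1], "twist": 0}, {"hand": 0, "dp": [0.025, -0.05, -0.12], "twist": 0}, {"hand": 0, "dp": [0.025, -0.05, -0.12], "twist": 0}, {"hand": 0, "dp": [0.025, -0.05, -0.12], "twist": 0}])

```text
time_s: 26.28
ee_pos: [0.425, 0.0411, 0.2245]
tcp_rot: [1.864, 2.528, -0.001]
wrist_force: [0.2, -0.3, -0.4]
gripper_width: 0.003
grip_force: 0.0
```

```bash
python3 s.py 12.57; python3 t.py
python3 - <<'E'
from h import *
r=[]
for cam in ("side","scene"):
    im,_=read_camera(cam); x=proj(calibration(cam),[.54,.05,.11])[0].astype(int)
    r.append(cv2.resize(im[x[1]-60:x[1]+60,x[0]-66:x[0]+66],(396,360),interpolation=2))
    for n in ("rack","jar","block","pen"): print(cam,n,[np.round(q["xyz"],3) for q in spotter.spot_point(cam,n)[:1]])
cv2.imwrite("pics/f1.png",np.hstack(r))
E
```

```text
26.27 [-129.6  100.9] 0.2245 F sh 0.1 -0.4 -0.4
scene [-9.30e-03  1.87e-02  1.35e+02]
side [5.91e-02 2.15e-02 1.50e+02]
side 306 [-100.9  -85.6  -66.7] [54.5 56.1 64.3] [ 93.7 125.3 145.3] [array([-0.0796,  0.063 ])]
scene 142 [-90.7 -60.7 -57.5] [56.6 61.8 67. ] [104.7 136.4 148.4] [array([-0.08  ,  0.0604])]
side rack [array([0.54 , 0.179, 0.087])]
side jar [array([ 0.678, -0.166, -0.   ])]
side block [array([0.461, 0.367, 0.007])]
side pen []
scene rack [array([0.543, 0.176, 0.088])]
scene jar [array([ 0.676, -0.171,  0.   ])]
scene block [array([ 0.463,  0.37 , -0.   ])]
scene pen []
```

View pics/f1.png

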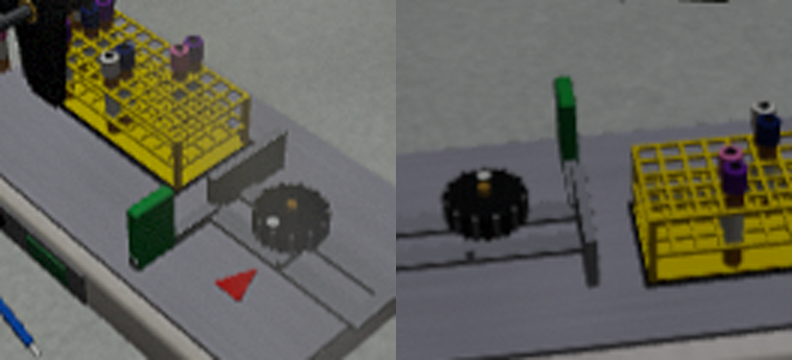

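The jaw is clear of the rack, the dot points at the wedge, and the rack, jar and block have not moved. The pen is still in place too. Handing in.

```bash
python3 -c "
from bench import robot
print(robot.hand_in())"
```

```text
the job is handed in; nothing more can be done
None
```

I rolled the nut to the mark plus two full turns, with the dot at the wedge to within about 0.05 rad, and pushed the jaw the full 30 mm back to its stop; the rack, jar and block measured unmoved, the pen looked undisturbed by eye, and the job was handed in at about 26 s.

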